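# Load a tube into the spring clamp

### The arm

A 7-joint arm with a two-finger parallel gripper is mounted at the origin on a cart in front of the work surface, level with it; the furniture and walls round the work are solid. World frame = base frame: x ahead of the robot, y to its left, z up, the work surface at z = 0. Lengths are in m, angles in rad, forces in N, time in s.
With the tool pointing down it reaches from about 0.375 to 0.925 m from the base axis. Payload 3.1 kg.
Tool frame: the origin (TCP) lies midway between the tips of the shut fingers; the grasp point (between the pads) lies env.tcp_to_grasp behind it (env.tcp_to_grasp is the distance from the TCP to the grasp point, in m); z points along the fingers, y is the line along which they close (so a half turn about z gives the same grasp; the last joint's range is limited). The gripper opens to 85 mm and grips with 20 to 120 N. Pads are 22 mm wide; open, the fingers measure 114 mm over their backs; the gripper's body (76 mm by 85 mm) begins 54 mm behind the grasp point. The pads swing forward as they close: fully open they stand 13 mm farther back than shut.
Start: joints at [-1.429, 0.383, 0.044, 1.598, -0.018, 1.161, -0.05], TCP at [0.154, 0.631, 0.231] pointing down, gripper open.
Joint ranges: [-2.61, 2.61], [-0.41, 2.15], [-1.48, 1.57], [0, 2.5], [-1.57, 4.71], [0.05, 1.97], [-2.85, 2.85]. Speed limits (rad/s): [2.79, 2.79, 3.14, 3.14, 3.14, 3.14, 3.14].

### API

Orientations are given as a unit quaternion [w, x, y, z].
In Python, from cell import env, imaging gives the robot as it stands.
- The arm moves only by the tool drive_tool, never from a script. Its argument "moves" is one flat list of numbers, 7 for each row, row after row: the shift along the tool's x, y, z in mm, then the turn, a rotation vector about the tool's x, y, z in rad, then the closure, from -1 (fully open) to 1 (shut). In form: [x, y, z, ax, ay, az, hand, x, y, z, ax, ay, az, hand, ...]. A call has 1 to 12 rows; each row is the pose to reach, as a shift and turn from the pose commanded when the call began, along the tool's axes at that moment; what a row does not reach only later rows make up. A row lasts 1/12 s, in which the tool goes at most 41.7 mm and 7.16 degrees, less where a joint would pass 70% of its speed; a pose out of reach is approached as far as the arm can. A call with a gripper value outside its range is refused whole. The fingers move at their own pace and stop on an object; "newtons" is the grip in N (left out, the last holds). Time passes only in rows, so rows that repeat a pose let the fingers close. It gives the time, the measured TCP pose, the force, the opening and the grip force at its end, in the units of the state.
- env.state(): the state, without advancing time (a new reading comes with each control period).
- imaging.capture(name): name is "side" or "top"; returns a dict with "img" (384x512x3 uint8, red, green, blue), "K" (3x3 intrinsics, pixels), "position" and "orientation" of the camera in the world. Camera axes: x right, y down, z forward; pixel columns grow to the right and rows downward; lengths in m; the calibration is good to about 2 mm. A picture is of the moment at which its call begins. There is no depth.
- env.sign_off(): hands the job in; it is judged then, once.
The state is a dict: "time_s": time; "qpos": joint angles; "qd": joint speeds; "joint_torque": joint torques, N m; "tool_pos": TCP position; "ee_rot": TCP orientation; "ft_force": force on the tool from outside, world axes, zero at the start; "torque": the same for the moment, N m; "width": opening from 0.0 (shut) to 1.0 (fully open); "finger_force": force on a finger pad.
Only numpy, scipy, OpenCV 4.12 (cv2) and the standard library are available. Lean on these libraries where they do the work, as an engineer would, in place of code of your own. Each camera call takes 0.05 s, during which the arm holds its last target. There are 200 camera calls.

### The job

Take the tall screw-cap tube that stands alone on the worktop and load it into the spring-gated tube clamp: push the gate open and hold it open while the tube goes down into the pocket, then let the gate close on the tube. The tube must end standing upright on the floor of the pocket, squeezed between the gate and the fixed jaw, and let go.

Things in the scene. Friction and masses are not known exactly. Their poses are not given: they have to be found in the camera images.
- tube: Clear self-standing tube with ribbed screw cap, 114 mm tall, 40 g: wall 28.8 mm across up to 100 mm, cap 34.4 mm across above. Starts upright on the worktop, on its own; not one of those in the rack at the back right. Origin: centre of its underside, z up. Take it by the cap from above.
- clamp: Fixed clamp, base 150x90x10 mm. Origin: under its base, below a clamped tube's axis; z up, gate opens along +x. Pocket floor at z 10 mm. Fixed jaw: face at x -14.4, back at x -28 mm; cheeks: inner faces at y -25 and +25, x -28 to 16 mm; tops of jaw and cheeks at z 40 mm. Spring housing x 53 to 107, top z 42 mm.
- gate_top (a point): On the gate, a metal plate 46 mm wide, 6 thick: middle of the top edge of its upright face, 60 mm above the worktop (a lip flared to +x goes on to 75 mm). Shut it is at x 2.4 mm in the clamp, too narrow for the tube. It is taller than the jaw, so a tube carried over the jaw, foot at 40 to 60 mm, can push it open along +x, hold it and go straight down.
- gate (a joint): Travel of the spring gate in m along the clamp's +x: 0 shut, about 0.012 with the tube squeezed between gate and fixed jaw, 0.035 at its stop. The spring always pushes it shut: 1 N when shut, 1.5 N on the tube, 2.4 N at the stop.
Mind the look-alikes: they are no part of the job. What is shaped like the clamp but blue is not meant. Of the things that look like the tube, take the one that is nearest to the robot's base at the start.

How it is judged:
On the way:
1. the gate is pushed open by at least 5 mm while the tube is at the clamp with its foot still above the pocket floor (value of joint gate above 0.005 m and horizontal distance between tube and clamp below 0.05 m and z of tube in the frame of clamp above 0.018 m), for 0.1 s.
At the end, for the whole second after the job is handed in: The tube stands at rest in the clamp's pocket: its foot within 6 mm of the clamped place along the clamp's x, within 15 mm along its y and no more than 6 mm above the pocket floor, within 10 degrees of upright, with the gate closed on it (gate travel 8 to 17 mm) (x of tube in the frame of clamp between -0.006 and 0.006 m and y of tube in the frame of clamp between -0.015 and 0.015 m and z of tube in the frame of clamp between 0.006 and 0.016 m and angle between tube's own z axis and vertical below 0.17 rad and value of joint gate between 0.008 and 0.017 m and linear speed of tube below 0.03 m/s); the robot touches nothing.
It also fails if it takes over 40 s, if anything falls off the work surface, if the arm or the gripper's body presses on something with over 40 N, if the wrist force passes 120 N, or if a joint passes its speed limit or range.

## Working session

There is one attempt and no reset: what is moved stays moved. The work goes in short steps, Python scripts to look and compute and a tool call to move; the robot and the scene stay as the last step left them, time stands still between calls to the robot, and variables do not carry over. Pictures are saved under pics/ and viewed, at most 10 in all, crops included, and the job is handed in when it is done.

Besides the shell and the picture viewer there is one more tool, called by a JSON object that holds its "fn" and its "kwargs", one argument or row to a line. drive_tool: Moves the arm, as the interface text tells. Its arguments: {"type":"object","properties":{"moves":{"type":"array"},"newtons":{"type":"number"}},"required":["moves"]}

```bash
mkdir -p pics; cat > h.py <<'E'
import numpy as np, cv2
from cell import env, imaging
from scipy.spatial.transform import Rotation as R
def rot(q): return R.from_quat([q[1],q[2],q[3],q[0]]).as_matrix()
def ray(c,u,v):
    d=rot(c["orientation"])@np.linalg.inv(c["K"])@np.array([u,v,1.]); return np.array(c["position"]),d
def plane(c,u,v,z):
    p,d=ray(c,u,v); return p+d*(z-p[2])/d[2]
def proj(c,P):
    q=rot(c["orientation"]).T@(np.array(P)-c["position"]); q=c["K"]@q; return q[:2]/q[2]
def two(c1,a,c2,b):
    p,d=ray(c1,*a);q,e=ray(c2,*b); s=np.linalg.lstsq(np.c_[d,-e],q-p,rcond=None)[0]
    A,B=p+d*s[0],q+e*s[1]; return (A+B)/2,np.linalg.norm(A-B)
E
python3 - <<'E'
from h import *
a=imaging.capture("top");b=imaging.capture("side")
import pickle; pickle.dump((a,b),open("c0.pkl","wb"))
for n,c in (("top",a),("side",b)):
    cv2.imwrite(f"pics/{n}0.png",cv2.resize(c["img"][...,::-1],(800,600),interpolation=cv2.INTER_CUBIC)); print(n,c["K"].tolist() if hasattr(c["K"],'tolist') else c["K"],c["position"],c["orientation"])
s=env.state();print(s["tool_pos"],s["ee_rot"],env.tcp_to_grasp,s["time_s"])
E
```

```text
top [[392.01332797869566, 0.0, 258.4170490733591], [0.0, 392.01332797869566, 193.7968953776713], [0.0, 0.0, 1.0]] [0.4226754  0.05093701 0.96260734] [-0.01443692  0.70735978 -0.70619241  0.02694442]
side [[458.6785069264762, 0.0, 252.86176071458746], [0.0, 458.6785069264762, 198.37153030460132], [0.0, 0.0, 1.0]] [1.03513966 0.37700387 0.94189295] [-0.1566644   0.48031641  0.818819   -0.27255799]
[0.15415918 0.63055909 0.23000173] [-9.43866406e-05  1.19560478e-01  9.92826183e-01 -1.20538212e-03] 0.0187 0.1
```

View pics/top0.png

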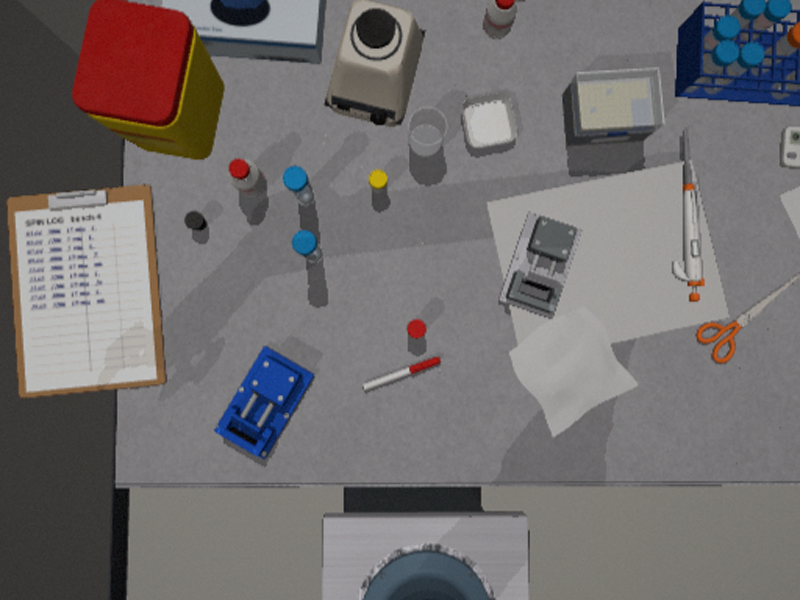

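View pics/side0.png

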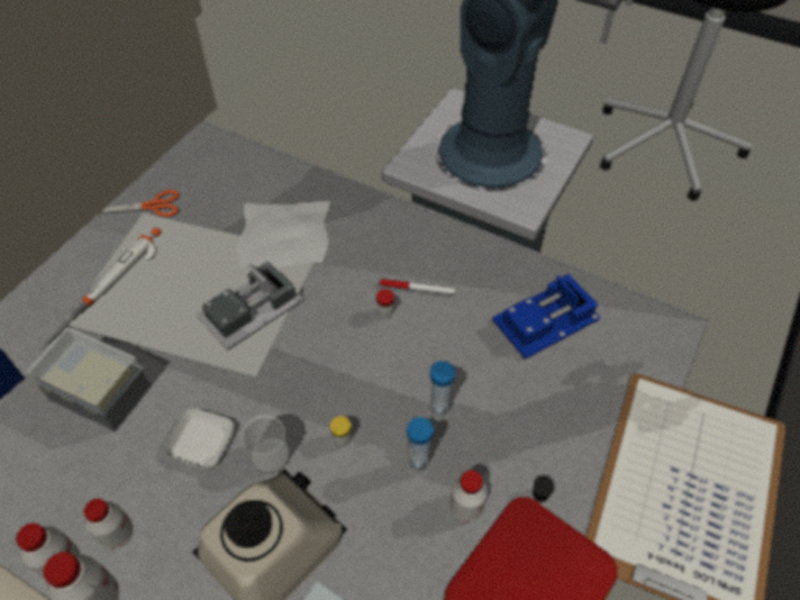

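The top view shows two blue-capped tubes standing apart from the rack, at (295,180) and (305,242). The rack tubes, which are excluded, are at the top right. The one nearest the base is (305,242), which is (441,373) in the side view. The grey clamp is at (540,265) in the top view and the blue decoy clamp at (265,405). Next I check this choice with a close crop and measure it.

```bash
python3 - <<'E'
from h import *
import pickle; a,b=pickle.load(open("c0.pkl","rb"))
def blue(c,box):
    h=cv2.cvtColor(c["img"],cv2.COLOR_RGB2HSV); m=cv2.inRange(h,(95,130,90),(112,255,255))
    n,l,s,ct=cv2.connectedComponentsWithStats(m); 
    return [(ct[i].round(1).tolist(),s[i].tolist()) for i in range(1,n) if s[i][4]>40]
A=blue(a,0);B=blue(b,0)
for x in A: print("top",x,plane(a,*x[0],.107).round(4))
for x in B: print("side",x,plane(b,*x[0],.107).round(4))
for x in A:
  for y in B:
    P,e=two(a,x[0],b,y[0])
    if e<.012: print(x[0],y[0],P.round(4),round(e,4))
def crop(c,x,y,w,h,W,H): return cv2.resize(c["img"][y:y+h,x:x+w,::-1],(W,H),interpolation=cv2.INTER_CUBIC)
# top clamp x310-380,y130-205 ; side 120-200,160-225 ; tubes
p=np.vstack([np.hstack([crop(a,310,130,80,80,400,400),crop(b,120,155,80,80,400,400)]),
 np.hstack([crop(a,160,95,80,40,400,200),crop(b,250,220,80,40,400,200)])])
cv2.imwrite("pics/crop1.png",p)
E
```

```text
top ([482.8, 3.9], [476, 0, 15, 10, 123]) [ 0.9066 -0.4741  0.107 ]
top ([498.8, 4.5], [492, 0, 15, 11, 140]) [ 0.9056 -0.5109  0.107 ]
top ([466.1, 16.5], [458, 8, 17, 16, 180]) [ 0.8767 -0.4348  0.107 ]
top ([483.3, 35.6], [470, 22, 24, 29, 310]) [ 0.8326 -0.4728  0.107 ]
top ([465.4, 32.3], [458, 25, 16, 15, 182]) [ 0.8399 -0.4321  0.107 ]
top ([499.9, 43.4], [495, 29, 14, 23, 112]) [ 0.8148 -0.5102  0.107 ]
top ([480.3, 54.3], [465, 52, 30, 6, 108]) [ 0.7892 -0.4646  0.107 ]
top ([475.5, 61.2], [436, 56, 76, 11, 372]) [ 0.7732 -0.4531  0.107 ]
top ([188.1, 113.5], [181, 106, 16, 16, 189]) [0.6499 0.1912 0.107 ]
top ([194.0, 154.5], [187, 147, 15, 16, 189]) [0.5589 0.1772 0.107 ]
top ([168.5, 252.4], [138, 222, 62, 70, 1431]) [0.3457 0.2298 0.107 ]
top ([165.8, 263.7], [162, 258, 9, 12, 54]) [0.3215 0.2353 0.107 ]
top ([177.9, 270.3], [172, 264, 12, 16, 93]) [0.3074 0.2091 0.107 ]
side ([369.5, 189.0], [357, 177, 24, 25, 136]) [0.3419 0.2904 0.107 ]
side ([339.5, 202.0], [324, 189, 34, 26, 308]) [0.4097 0.2447 0.107 ]
side ([347.8, 213.3], [316, 201, 63, 28, 338]) [0.4295 0.2728 0.107 ]
side ([282.9, 238.2], [276, 232, 15, 14, 171]) [0.5568 0.1768 0.107 ]
side ([268.3, 274.8], [261, 267, 16, 17, 211]) [0.6482 0.1905 0.107 ]
[188.1, 113.5] [268.3, 274.8] [0.6493 0.1909 0.1093] 0.0002
[194.0, 154.5] [282.9, 238.2] [0.5583 0.1771 0.1094] 0.0006
[168.5, 252.4] [347.8, 213.3] [ 0.3341  0.2568 -0.0242] 0.0009
[177.9, 270.3] [347.8, 213.3] [ 0.2796  0.2472 -0.0996] 0.0003
```

View pics/crop1.png

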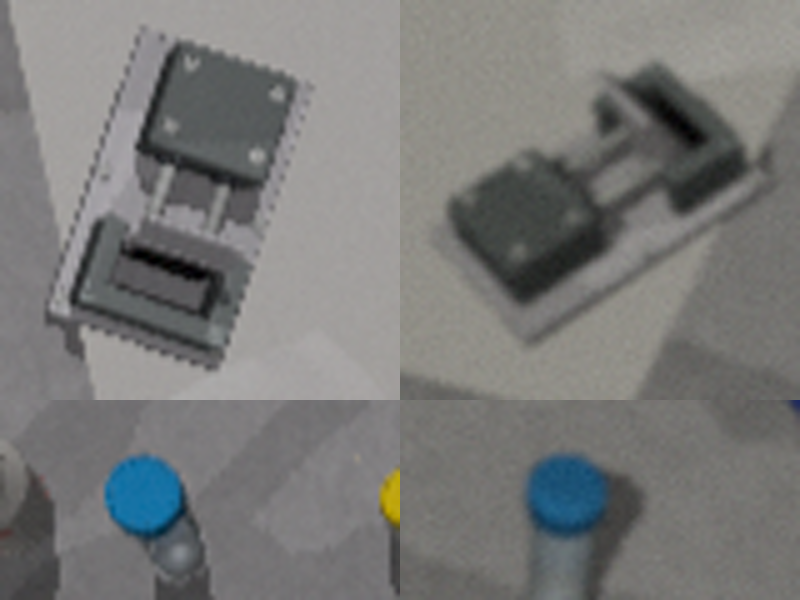

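The crop confirms a blue cap on a clear tube at top px (194,154). The grey clamp's base corners in the top crop are (143,27), (312,85), (217,368) and (50,315). The jaw's back top edge runs (75,295)–(222,340), and the housing is up and to the right, so the gate opens that way.

```bash
python3 - <<'E'
from h import *
import pickle; a,b=pickle.load(open("c0.pkl","rb"))
T=lambda x,y,z:plane(a,310+(x+.5)/5-.5,130+(y+.5)/5-.5,z)
S=lambda x,y,z:plane(b,120+(x-400+.5)/5-.5,155+(y+.5)/5-.5,z)
C=np.array([T(143,27,.01),T(312,85,.01),T(217,368,.01),T(50,312,.01)])
print(C.round(4)); L=lambda i,j:np.linalg.norm(C[i]-C[j])
print("len",L(0,3),L(1,2),"wid",L(0,1),L(2,3))
d=(C[0]-C[3]+C[1]-C[2])[:2];w=(C[0]-C[1]+C[3]-C[2])[:2]
print("yaw",np.degrees(np.arctan2(d[1],d[0])),"yaw from w",np.degrees(np.arctan2(-w[0],w[1])))
y=np.arctan2(d[1],d[0]);X=np.array([np.cos(y),np.sin(y)]);Y=np.array([-X[1],X[0]])
m=C.mean(0)[:2];print("base mid",m)
for n,f,x,yy,z,cx in [("jawback L",T,75,295,.04,-28),("jawback R",T,222,345,.04,-28),("hous TL",T,180,40,.042,107),("hous TR",T,300,80,.042,107),("hous BR",T,262,187,.042,53),("hous BL",T,140,150,.042,53),
  ("S hous a",S,450,203,.042,107),("S hous b",S,523,300,.042,107),("S hous c",S,607,240,.042,53),("S hous d",S,530,150,.042,53)]:
    p=f(x,yy,z)[:2]-m; print(n,"along %.1f across %.1f  -> origin along %.1f"%(p@X*1e3,p@Y*1e3,p@X*1e3-cx))
B=[S(525,345,.01),S(770,175,.01)]
print("side corners",[((p[:2]-m)@X*1e3,(p[:2]-m)@Y*1e3) for p in B])
E
```

```text
[[ 0.6241 -0.1624  0.01  ]
 [ 0.5956 -0.2457  0.01  ]
 [ 0.456  -0.1969  0.01  ]
 [ 0.4832 -0.1153  0.01  ]]
len 0.14856846999536247 0.1479291649750106 wid 0.08804664102349449 0.08599051709995842
yaw -18.886676086052184 yaw from w -18.66747874717721
base mid [ 0.53975975 -0.18009652]
jawback L along -66.4 across 38.7  -> origin along -38.4
jawback R along -66.2 across -34.8  -> origin along -38.2
hous TL along 65.3 across 29.9  -> origin along -41.7
hous TR along 65.8 across -30.3  -> origin along -41.2
hous BR along 11.1 across -29.0  -> origin along -41.9
hous BL along 8.9 across 31.5  -> origin along -44.1
S hous a along 64.6 across -25.2  -> origin along -42.4
S hous b along 70.4 across 47.7  -> origin along -36.6
S hous c along 20.2 across 45.3  -> origin along -32.8
S hous d along 16.6 across -26.7  -> origin along -36.4
side corners [(np.float64(76.92080660828228), np.float64(47.946843940550046)), (np.float64(-75.6289672036892), np.float64(44.47664833545859))]
```

{"fn": "drive_tool", "kwargs": {
  "moves": [-40,-28,0,0,0,0.12,-0.4,-80,-55,0,0,0,0.24,-0.4,-120,-83,0,0,0,0.36,-0.4,-160,-110,0,0,0,0.48,-0.4,-200,-138,0,0,0,0.6,-0.4,-240,-165,0,0,0,0.72,-0.4,-280,-193,0,0,0,0.84,-0.4,-320,-220,10,0,0,0.96,-0.4,-360,-248,15,0,0,1.08,-0.4,-400,-276,20,0,0,1.2,-0.4,-400,-276,20,0,0,1.32,-0.4,-400,-276,20,0,0,1.32,-0.4]
}}

```text
time_s: 1.1
tool_pos: [0.4796, 0.2635, 0.2108]
ee_rot: [0.001, 0.706, 0.708, -0.001]
ft_force: [-0.1, 0.3, 0.4]
width: 0.707
finger_force: 0.0
```

```bash
cat >> h.py <<'E'
def go(P,yaw=None,s=None):
    "shift in tool mm and rotvec in tool frame to reach TCP P, pointing down, tool y at world yaw"
    s=s or env.state(); Rm=rot(s["ee_rot"]); sh=Rm.T@(np.array(P)-s["tool_pos"])*1e3
    y=np.array([np.cos(yaw),np.sin(yaw),0]);z=np.array([0,0,-1.]);G=np.c_[np.cross(y,z),y,z]
    print("t",s["time_s"],"tcp",np.round(s["tool_pos"],4),"w",round(float(s["width"]),3),"F",np.round(s["ft_force"],1),"q",np.round(s["qpos"],2))
    print("shift",sh.round(1),"turn",R.from_matrix(Rm.T@G).as_rotvec().round(3))
YAW=np.radians(-18.8)
E
python3 -c "
from h import *
go([.558,.177,.17],YAW)"
```

```text
t 1.1 tcp [0.4796 0.2635 0.2108] w 0.707 F [-0.1  0.3  0.4] q [-1.    0.22  0.48  1.89 -0.11  1.06 -0.47]
shift [-86.6  78.2  41. ] turn [0.001 0.002 0.33 ]
```

{"fn": "drive_tool", "kwargs": {
  "moves": [-29,26,10,0,0,0.11,-0.4,-58,52,20,0,0,0.22,-0.4,-87,78,41,0,0,0.33,-0.4,-87,78,41,0,0,0.33,-0.4,-87,78,41,0,0,0.33,-0.4]
}}

```text
time_s: 1.52
tool_pos: [0.5564, 0.1778, 0.1683]
ee_rot: [0.001, 0.812, 0.583, -0.002]
ft_force: [0.1, 0.9, 0.2]
width: 0.702
finger_force: 0.0
```

```bash
python3 - <<'E'
from h import *
go([.558,.177,.088],YAW)
a=imaging.capture("top");b=imaging.capture("side")
i=[c["img"][y:y+100,x:x+100,::-1] for c,x,y in ((a,150,100),(b,230,180))]
cv2.imwrite("pics/near.png",cv2.resize(np.hstack(i),(800,400),interpolation=cv2.INTER_CUBIC))
E
```

```text
t 1.5167 tcp [0.5564 0.1778 0.1683] w 0.702 F [0.1 0.9 0.2] q [-0.85  0.36  0.57  1.84 -0.22  1.01 -0.52]
shift [ 0.2  1.9 80.3] turn [-0.002  0.005  0.003]
```

View pics/near.png

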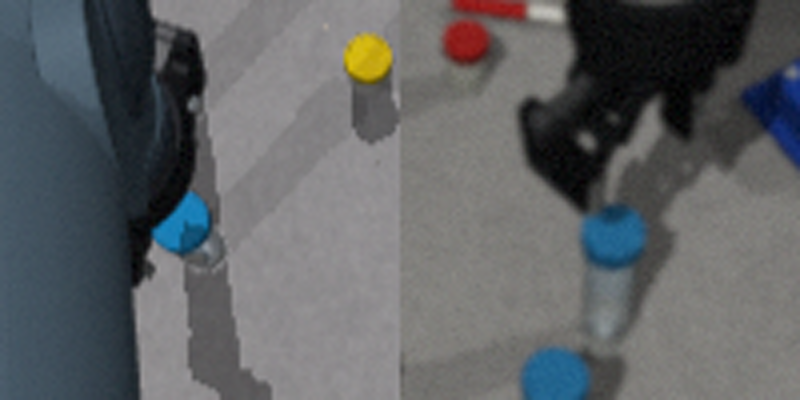

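The side view shows both fingertips straddling the blue cap, tips at (585,205) and (690,135) with the cap at (613,235). The top view shows the cap unmoved, so I descend.

{"fn": "drive_tool", "kwargs": {
  "moves": [0,2,20,0,0.005,0,-0.4,0,2,40,0,0.005,0,-0.4,0,2,60,0,0.005,0,-0.4,0,2,80,0,0.005,0,-0.4,0,2,80,0,0.005,0,-0.4,0,2,80,0,0.005,0,0.3,0,2,80,0,0.005,0,0.6,0,2,80,0,0.005,0,0.6,0,2,80,0,0.005,0,0.6,0,2,80,0,0.005,0,0.6,0,2,80,0,0.005,0,0.6],
  "newtons": 50
}}

```text
time_s: 2.53
tool_pos: [0.5595, 0.1822, 0.092]
ee_rot: [-0.001, 0.81, 0.586, 0.004]
ft_force: [0.0, 0.3, 4.5]
width: 0.38
finger_force: 50.1
```

```bash
python3 - <<'E'
from h import *
s=env.state();print(s["finger_force"])
go([.558,.177,.088],YAW)
E
```

```text
50.050156116485596
t 2.5333 tcp [0.5595 0.1822 0.092 ] w 0.38 F [0.  0.3 4.5] q [-0.81  0.47  0.52  1.88 -0.31  0.86 -0.45]
shift [-5.5  0.2  4. ] turn [ 0.002 -0.007  0.009]
```

{"fn": "drive_tool", "kwargs": {
  "moves": [0,0,0,0,0,0,0.6,0,0,0,0,0,0,0.6,0,0,0,0,0,0,0.6]
}}

```text
time_s: 2.78
tool_pos: [0.5595, 0.1823, 0.092]
ee_rot: [-0.002, 0.81, 0.586, 0.003]
ft_force: [-0.3, 0.1, 6.4]
width: 0.378
finger_force: 50.1
```

```bash
python3 - <<'E'
from h import *
go([.558,.177,.088],YAW)
b=imaging.capture("side")
cv2.imwrite("pics/grasp.png",cv2.resize(b["img"][180:280,230:330,::-1],(500,500),interpolation=cv2.INTER_CUBIC))
E
```

```text
t 2.7833 tcp [0.5595 0.1823 0.092 ] w 0.378 F [-0.3  0.1  6.4] q [-0.81  0.47  0.52  1.88 -0.31  0.86 -0.45]
shift [-5.5  0.2  3.9] turn [ 0.002 -0.007  0.009]
```

View pics/grasp.png

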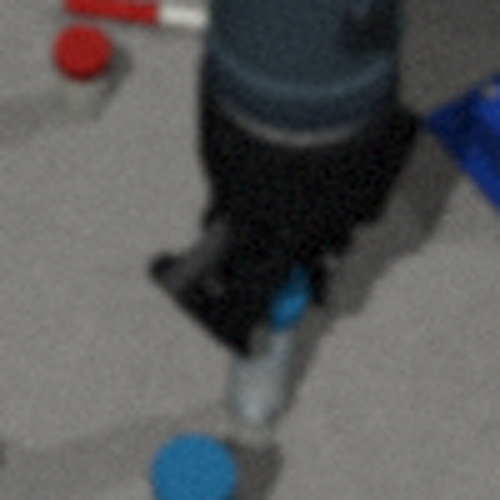

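The tube's cap is held between the fingers at (285,295) and it still stands upright. Now I lift it and carry it sideways to the clamp.

{"fn": "drive_tool", "kwargs": {
  "moves": [0,0,-15,0,0,0,0.6,0,0,-45,0,0,0,0.6,0,0,-75,0,0,0,0.6,-20,0,-98,0,0,0,0.6,-50,0,-98,0,0,0,0.6,-85,0,-98,0,0,0,0.6,-120,0,-98,0,0,0,0.6,-155,0,-98,0,0,0,0.6,-190,3,-98,0,0,0,0.6,-220,5,-98,0,0,0,0.6,-250,8,-98,0,0,0,0.6,-250,8,-98,0,0,0,0.6]
}}

```text
time_s: 3.83
tool_pos: [0.4847, -0.0667, 0.187]
ee_rot: [-0.001, 0.814, 0.581, 0.001]
ft_force: [-0.6, -0.7, -1.0]
width: 0.382
finger_force: 49.8
```

{"fn": "drive_tool", "kwargs": {
  "moves": [-30,0,0,0,0,0,0.6,-60,0,0,0,0,0,0.6,-90,0,0,0,0,0,0.6,-95,0,0,0,0,0,0.6,-95,0,0,0,0,0,0.6,-95,0,0,0,0,0,0.6]
}}

```text
time_s: 4.33
tool_pos: [0.4574, -0.1487, 0.1865]
ee_rot: [-0.002, 0.811, 0.585, 0.002]
ft_force: [-0.8, 0.8, -0.1]
width: 0.382
finger_force: 49.8
```

```bash
python3 - <<'E'
from h import *
import pickle
go([.4563,-.1459,.142],YAW)
a=imaging.capture("top");b=imaging.capture("side");pickle.dump((a,b),open("c1.pkl","wb"))
O=np.array([.5018,-.1672,0])
for c in (a,b): print([proj(c,O+[0,0,h]).round(1).tolist() for h in (.01,.04)])
i=[c["img"][y:y+100,x:x+100,::-1] for c,x,y in ((a,290,120),(b,110,130))]
cv2.imwrite("pics/pre.png",cv2.resize(np.hstack(i),(800,400),interpolation=cv2.INTER_CUBIC))
E
```

```text
t 4.3333 tcp [ 0.4574 -0.1487  0.1865] w 0.382 F [-0.8  0.8 -0.1] q [-0.5   0.13  0.79  2.07 -0.12  0.99  0.03]
shift [ 2.  -2.  44.5] turn [-0.    -0.006  0.008]
[[340.7, 184.5], [343.6, 183.4]]
[[172.1, 186.8], [170.4, 179.4]]
```

View pics/pre.png

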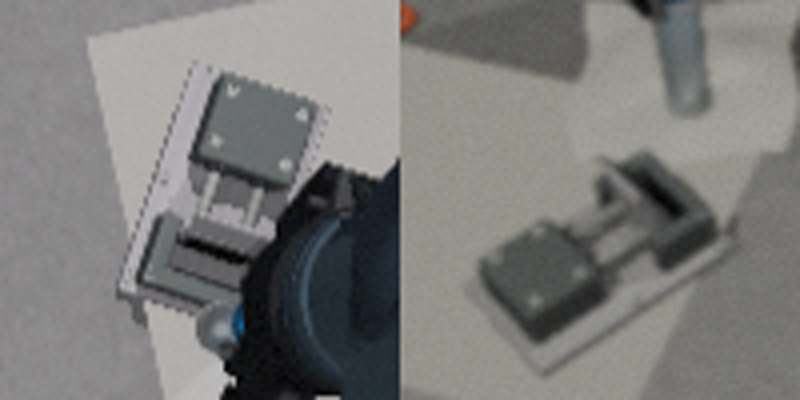

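The top view shows the tube foot at (215,325) in the crop, just behind the jaw. The side view shows the foot end at (690,105), beyond the jaw, with the tube upright. I triangulate the foot in the clamp frame.

```bash
python3 - <<'E'
from h import *
import pickle;a,b=pickle.load(open("c1.pkl","rb"))
P,e=two(a,(290+218/4,120+326/4),b,(110+289/4,130+104/4));print(P,e)
O=np.array([.5018,-.1672]);X=np.array([np.cos(YAW),np.sin(YAW)]);Y=np.array([-X[1],X[0]])
print("foot in clamp",(P[:2]-O)@X*1e3,(P[:2]-O)@Y*1e3)
t=np.array([.4574,-.1487]);print("tcp in clamp",(t-O)@X*1e3,(t-O)@Y*1e3)
for n,c in(("top",a),("side",b)):print(n,proj(c,[.4574-.0018,-.1487-.0052,.095]))
E
```

```text
[ 0.45639772 -0.15577269  0.09068903] 0.00240183828115546
foot in clamp -46.6626609859247 -3.81394617984022
tcp in clamp -47.993142510901414 3.2044144439056645
top [343.63690154 202.03439337]
side [182.34862752 154.81938855]
```

{"fn": "drive_tool", "kwargs": {
  "moves": [1,0,15,0,0,0,0.6,3,0,30,0,0,0,0.6,3,0,44,0,0,0,0.6,3,0,44,0,0,0,0.6,3,10,44,0,0,0,0.6,3,20,44,0,0,0,0.6,3,28,44,0,0,0,0.6,3,36,44,0,0,0,0.6,3,44,44,0,0,0,0.6,3,50,44,0,0,0,0.6,3,56,44,0,0,0,0.6,3,56,44,0,0,0,0.6]
}}

```text
time_s: 5.43
tool_pos: [0.5124, -0.1639, 0.1425]
ee_rot: [-0.001, 0.81, 0.586, 0.002]
ft_force: [-1.1, 0.7, 1.1]
width: 0.382
finger_force: 49.8
```

```bash
cat >> h.py <<'E'
O=np.array([.5018,-.1672]);X=np.array([np.cos(YAW),np.sin(YAW)]);Y=np.array([-X[1],X[0]])
def cl(P): P=np.array(P); return np.round([(P[:2]-O)@X*1e3,(P[:2]-O)@Y*1e3,P[2]*1e3],1)
E
python3 - <<'E'
from h import *
import pickle
s=env.state();print("tcp clamp",cl(s["tool_pos"]));go([.5,-.16,.142],YAW)
a=imaging.capture("top");b=imaging.capture("side");pickle.dump((a,b),open("c2.pkl","wb"))
i=[c["img"][y:y+80,x:x+80,::-1] for c,x,y in ((a,300,130),(b,125,130))]
cv2.imwrite("pics/push.png",cv2.resize(np.hstack(i),(800,400),interpolation=cv2.INTER_CUBIC))
E
```

```text
tcp clamp [  9.    6.6 142.5]
t 5.4333 tcp [ 0.5124 -0.1639  0.1425] w 0.382 F [-1.1  0.7  1.1] q [-0.4   0.34  0.74  1.98 -0.29  0.93  0.17]
shift [ -0.2 -13.    0.5] turn [-0.    -0.004  0.009]
```

View pics/push.png

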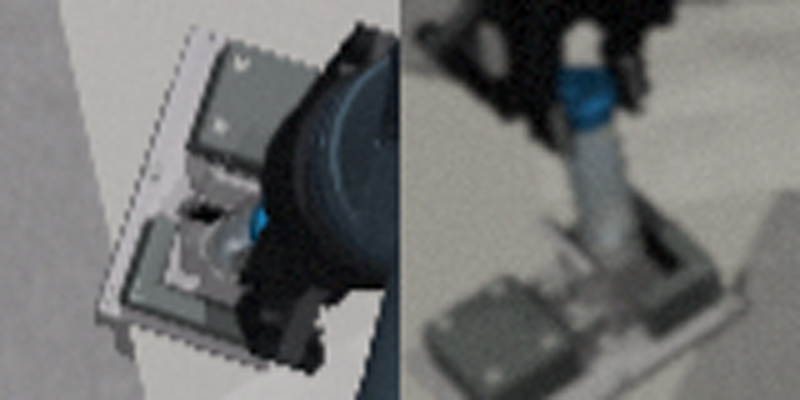

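The crops show the gate pushed open towards the housing, with the tube over the open pocket at (230,245) in the top half and (605,240) in the side half. Now straight down.

{"fn": "drive_tool", "kwargs": {
  "moves": [0,0,7,0,0,0,0.6,0,0,14,0,0,0,0.6,0,0,20,0,0,0,0.6,0,0,26,0,0,0,0.6,0,0,32,0,0,0,0.6,0,0,36,0,0,0,0.6,0,0,38,0,0,0,0.6,0,0,38,0,0,0,0.6,0,0,38,0,0,0,0.6]
}}

```text
time_s: 6.28
tool_pos: [0.5112, -0.1632, 0.1041]
ee_rot: [-0.002, 0.81, 0.586, 0.002]
ft_force: [-1.0, 0.2, -1.2]
width: 0.378
finger_force: 49.8
```

```bash
python3 - <<'E'
from h import *
import pickle
s=env.state();print("tcp clamp",cl(s["tool_pos"]))
a=imaging.capture("top");b=imaging.capture("side");pickle.dump((a,b),open("c3.pkl","wb"))
i=[c["img"][y:y+80,x:x+80,::-1] for c,x,y in ((a,300,130),(b,125,130))]
cv2.imwrite("pics/down.png",cv2.resize(np.hstack(i),(800,400),interpolation=cv2.INTER_CUBIC))
E
```

```text
tcp clamp [  7.6   6.8 104.1]
```

View pics/down.png

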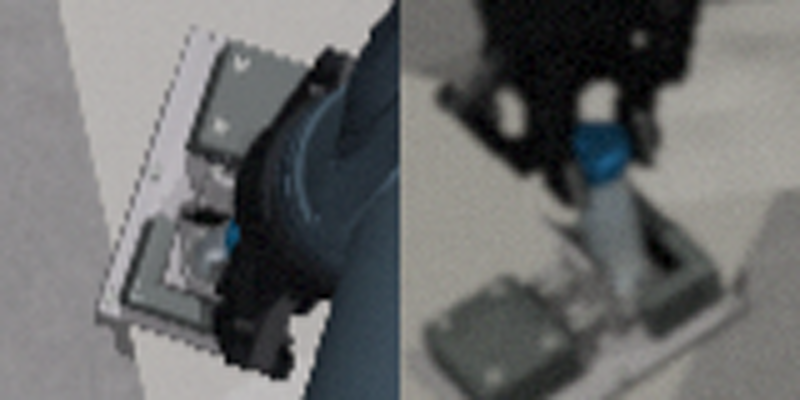

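The tube is down inside the pocket between gate and jaw, seen at (205,245) top and (620,250) side. Now I ease back towards the jaw.

{"fn": "drive_tool", "kwargs": {
  "moves": [0,-2,0,0,0,0,0.6,0,-4,0,0,0,0,0.6,0,-6,0,0,0,0,0.6,0,-7,0,0,0,0,0.6,0,-7,2,0,0,0,0.6,0,-7,2,0,0,0,0.6]
}}

```text
time_s: 6.88
tool_pos: [0.5054, -0.1612, 0.1028]
ee_rot: [-0.001, 0.81, 0.586, 0.002]
ft_force: [-2.4, 1.0, 1.0]
width: 0.385
finger_force: 49.8
```

{"fn": "drive_tool", "kwargs": {
  "moves": [0,-1,1,0,0,0,0.6,0,-1,1,0,0,0,0.2,0,-1,1,0,0,0,0,0,-1,1,0,0,0,-0.3,0,-1,1,0,0,0,-0.6,0,-1,1,0,0,0,-0.6,0,-1,1,0,0,0,-0.6,0,-1,-15,0,0,0,-0.6,0,-1,-40,0,0,0,-0.6,0,-1,-80,0,0,0,-0.6,0,-1,-120,0,0,0,-0.6]
}}

```text
time_s: 7.8
tool_pos: [0.5026, -0.1612, 0.2227]
ee_rot: [-0.002, 0.811, 0.586, 0.0]
ft_force: [1.4, 1.1, 0.4]
width: 0.799
finger_force: 0.0
```

{"fn": "drive_tool", "kwargs": {
  "moves": [40,0,0,0,0,0,-0.6,80,0,0,0,0,0,-0.6,120,0,0,0,0,0,-0.6,160,0,0,0,0,0,-0.6,200,0,0,0,0,0,-0.6,200,0,0,0,0,0,-0.6,200,0,0,0,0,0,-0.6]
}}

```text
time_s: 8.38
tool_pos: [0.5673, 0.033, 0.2232]
ee_rot: [-0.002, 0.808, 0.589, 0.002]
ft_force: [-0.4, -0.2, 0.7]
width: 0.801
finger_force: 0.0
```

```bash
python3 - <<'E'
from h import *
a=imaging.capture("top");b=imaging.capture("side")
for z in(.117,):
  for c,(x,y,w,h) in((a,(300,130,80,80)),(b,(125,120,80,90))):
    m=cv2.inRange(cv2.cvtColor(c["img"],cv2.COLOR_RGB2HSV),(95,130,90),(112,255,255)); k=np.zeros_like(m);k[y:y+h,x:x+w]=m[y:y+h,x:x+w]
    M=cv2.moments(k,True); u=(M["m10"]/M["m00"],M["m01"]/M["m00"]); print(np.round(u,1),M["m00"],cl(plane(c,*u,.119)))
    if c is a: ua=u
print(cl(two(a,ua,b,u)[0]),env.state()["time_s"])
i=[c["img"][y:y+80,x:x+80,::-1] for c,x,y in ((a,300,130),(b,125,130))]
cv2.imwrite("pics/end.png",cv2.resize(np.hstack(i),(800,400),interpolation=cv2.INTER_CUBIC))
E
```

```text
[352.1 180.5] 206.0 [-3.00e-01 -1.00e-01  1.19e+02]
[165.5 158.9] 111.0 [  0.3   0.7 119. ]
[-1.000e-01 -3.000e-01  1.179e+02] 8.4833
```

View pics/end.png

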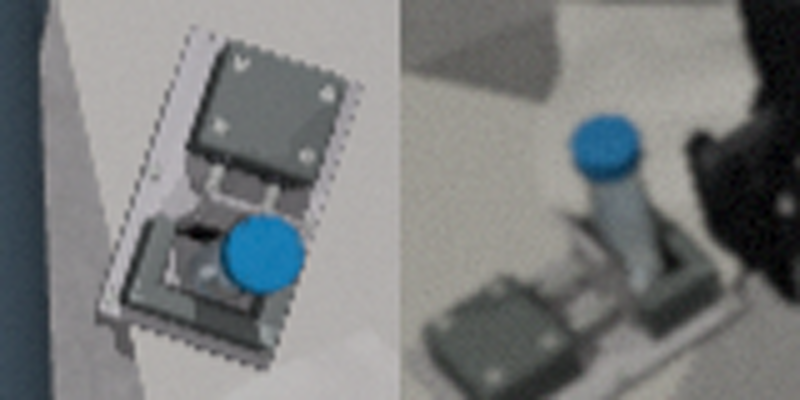

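The tube stands in the pocket with its cap centred on the clamp axis, at (0,0) and about 118 mm high. The gate is closed on it and the gripper is clear.

```bash
python3 -c "
from cell import env
print(env.sign_off())"
```

```text
the job is handed in; nothing more can be done
None
```

The job is handed in at about 8.5 s: the tube stands upright in the grey clamp's pocket with the gate closed on it and the gripper clear, judging by the final pictures (cap within about 1 mm of the clamp axis); the judge's verdict was not shown.

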